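# Cover the four crucibles with the lids of their size

### The job

Four open porcelain crucibles of different sizes and their four knobbed lids stand mixed up on the lab bench: put each lid on the crucible of its own size (smallest lid on smallest crucible, and so on up to the largest), knob up, lying flat on the rim and centred so that the mouth is fully covered. Porcelain chips, so set the lids down gently; leave the crucibles standing where they are, and leave the Petri dish and the rubber stopper in their places.

Things in the scene. Friction and masses are not known exactly. Their poses are not given: they have to be found in the camera images.
- lid_small_centre (a point): the smallest lid: a loose flat round white porcelain disc, 52 mm in diameter and 5 mm thick, flat underneath, with an upright round knob in the middle of its top, 18 mm in diameter and 22 mm high (27 mm over all, about 25 g). It lies on the bench knob up. This point is on its axis, half-way up: 13.5 mm above its underside, 8.5 mm above the disc's top, 13.5 mm below the knob's top. z points up along the knob
- crucible_small_rim (a point): the smallest crucible: a loose open round white porcelain cup, empty, 40 mm outside diameter at the rim, 28 mm high, wall 4 mm (mouth 32 mm), narrowing a little to the foot (about 40 g). This point is the centre of the mouth, level with the rim, 28 mm above the bench. z points up
- lid_medium_centre (a point): the second smallest lid: a loose flat round white porcelain disc, 66 mm in diameter and 5 mm thick, flat underneath, with an upright round knob in the middle of its top, 18 mm in diameter and 22 mm high (27 mm over all, about 40 g). It lies on the bench knob up. This point is on its axis, half-way up: 13.5 mm above its underside, 8.5 mm above the disc's top, 13.5 mm below the knob's top. z points up along the knob
- crucible_medium_rim (a point): the second smallest crucible: a loose open round white porcelain cup, empty, 54 mm outside diameter at the rim, 32 mm high, wall 4 mm (mouth 46 mm), narrowing a little to the foot (about 70 g). This point is the centre of the mouth, level with the rim, 32 mm above the bench. z points up
- lid_large_centre (a point): the second largest lid: a loose flat round white porcelain disc, 80 mm in diameter and 5 mm thick, flat underneath, with an upright round knob in the middle of its top, 18 mm in diameter and 22 mm high (27 mm over all, about 60 g). It lies on the bench knob up. This point is on its axis, half-way up: 13.5 mm above its underside, 8.5 mm above the disc's top, 13.5 mm below the knob's top. z points up along the knob
- crucible_large_rim (a point): the second largest crucible: a loose open round white porcelain cup, empty, 68 mm outside diameter at the rim, 36 mm high, wall 4 mm (mouth 60 mm), narrowing a little to the foot (about 110 g). This point is the centre of the mouth, level with the rim, 36 mm above the bench. z points up
- lid_largest_centre (a point): the largest lid: a loose flat round white porcelain disc, 94 mm in diameter and 5 mm thick, flat underneath, with an upright round knob in the middle of its top, 18 mm in diameter and 22 mm high (27 mm over all, about 85 g). It lies on the bench knob up. This point is on its axis, half-way up: 13.5 mm above its underside, 8.5 mm above the disc's top, 13.5 mm below the knob's top. z points up along the knob
- crucible_largest_rim (a point): the largest crucible: a loose open round white porcelain cup, empty, 82 mm outside diameter at the rim, 40 mm high, wall 4 mm (mouth 74 mm), narrowing a little to the foot (about 160 g). This point is the centre of the mouth, level with the rim, 40 mm above the bench. z points up
- petri_centre (a point): a closed clear glass Petri dish, 94 mm in diameter and 17 mm high, no knob; a bystander. This point is at its centre, half-way up
- stopper_centre (a point): a dark rubber stopper, slightly conical, 32 mm foot, 40 mm top, 32 mm high, standing on its small end; a bystander. This point is on its axis, half-way up
Mind the look-alikes: they are no part of the job. Leave any green or pink look-alike of the part that bears lid_medium_centre alone. What is shaped like the part that bears lid_large_centre but orange or purple is not meant.

How it is judged:
By the outcome, as a careful person would: the job done as asked, in the order asked, and still so for the second after the job is handed in, with the robot touching nothing.
It also fails if it takes over 102 s, if anything falls off the work surface, if the arm or the gripper's body presses on something with over 40 N, if the wrist force passes 120 N, or if a joint passes its speed limit or range.

### The arm

A 6-joint arm with a two-finger parallel gripper is mounted at the origin on the work surface. World frame = base frame: x ahead of the robot, y to its left, z up, the work surface at z = 0. Lengths are in m, angles in degrees, forces in N, time in s.
With the tool pointing down it reaches from about 0.3 to 0.75 m from the base axis. Payload 8.5 kg.
Tool frame: the origin (TCP) lies between the finger pads; the fingertips stand 19 mm ahead of it and the grasp point (between the pads) is the TCP; z points along the fingers, y is the line along which they close (so a half turn about z gives the same grasp; the last joint's range is limited). The gripper opens to 88 mm and grips with 3 to 60 N. Pads are 18 mm wide; open, the fingers measure 123 mm over their backs; the gripper's body (75 mm by 187 mm) begins 45 mm behind the grasp point.
Start: joints at [-87.451, 21.807, 74.336, -0, 83.858, -12.336], TCP at [0.141, -0.532, 0.258] pointing down, gripper open.
Joint ranges: [-178.18, 178.18], [-50.72, 133.34], [12.68, 142.11], [-81.47, 261.47], [9.98, 163.14], [-165.26, 165.26]. Speed limits (degrees/s): [136.94, 136.94, 180, 180, 180, 180].

### API

Orientations are given as [roll, pitch, yaw] about the fixed x, y, z axes, in that order (R = Rz(yaw) Ry(pitch) Rx(roll)).
In Python, from workcell import readout, imaging, ctrl gives the robot as it stands.
- The arm moves only by the tool jog_arm, never from a script. Its argument "steps" is a list that holds one entry, the list of rows, each a list of 6 numbers: the shift along the tool's x, y, z in mm, then the turn, a rotation vector about the tool's x, y, z in rad. A call has 1 to 8 rows; each row shifts and turns the commanded pose from where the row before left it, along the tool's axes as they then stand; what a row does not reach is not made up. A row lasts 1/12 s, in which the tool goes at most 41.7 mm and 7.16 degrees, less where a joint would pass 70% of its speed; a pose out of reach is approached as far as the arm can. A call with a gripper value outside its range is refused whole. "fingers" is the opening in per cent of the stroke, from 0 (shut) to 100 (fully open), set as the call begins (left out, the last holds). The fingers move at their own pace and stop on an object; "force" is the grip in N (left out, the last holds). Time passes only in rows, so rows that do not move let the fingers close. It gives the time, the measured TCP pose, the force, the opening and the grip force at its end, in the units of the state.
- readout.read_state(): the state, without advancing time (a new reading comes with each control period).
- imaging.get_image(name): name is "side" or "top"; returns (picture, depth): 400x640x3 uint8, blue, green, red; 400x640 float32, m along the optical axis (not along the pixel's ray), 0 where there is no reading.
- imaging.get_calibration(name): a dict with "mtx" (3x3 intrinsics, pixels), "rvec" (rotation vector, rad) and "tvec" (3), from world to camera coordinates, as OpenCV has them. Camera axes: x right, y down, z forward; pixel columns grow to the right and rows downward; lengths in m; the calibration is good to about 2 mm. A picture is of the moment at which its call begins. get_calibration takes no time and is no camera call.
- ctrl.close_job(): hands the job in; it is judged then, once.
The state is a dict: "time_s": time; "joint_pos": joint angles; "qd": joint speeds; "joint_torque": joint torques, N m; "eef_pos": TCP position; "tcp_rot": TCP orientation; "ft_force": force on the tool from outside, world axes, zero at the start; "ft_torque": the same for the moment, N m; "width": finger opening in m; "grip_force": force on a finger pad.
Only numpy, scipy, OpenCV 4.12 (cv2) and the standard library are available. Lean on these libraries where they do the work, as an engineer would, in place of code of your own. Each camera call takes 0.05 s, during which the arm holds its last target. There are 200 camera calls.

## Working session

There is one attempt and no reset: what is moved stays moved. The work goes in short steps, Python scripts to look and compute and a tool call to move; the robot and the scene stay as the last step left them, time stands still between calls to the robot, and variables do not carry over. Pictures are saved under pics/ and viewed, at most 14 in all, crops included, and the job is handed in when it is done.

Besides the shell and the picture viewer there is one more tool, called after "Request:" in YAML: its name, and indented under it one key for each argument. jog_arm: Moves the arm, as the interface text tells. Its arguments: {"type":"object","properties":{"steps":{"type":"array","items":{"type":"array","items":{"type":"array","items":{"type":"number"}}}},"fingers":{"type":"number"},"force":{"type":"number"}},"required":["steps"]}

```bash
mkdir -p pics; cat > h.py <<'E'
import numpy as np,cv2
from workcell import readout,imaging,ctrl
def cal(n):
    c=imaging.get_calibration(n);R=cv2.Rodrigues(np.array(c['rvec'],float))[0];return np.array(c['mtx'],float),R,np.array(c['tvec'],float).ravel()
def cloud(n,d):
    K,R,t=cal(n);v,u=np.mgrid[:d.shape[0],:d.shape[1]]
    P=np.stack([(u-K[0,2])/K[0,0]*d,(v-K[1,2])/K[1,1]*d,d],-1)
    return (P-t)@R
def ray(n,u,v,z):
    K,R,t=cal(n);c=-R.T@t;d=R.T@np.linalg.inv(K)@[u,v,1];return c+d*(z-c[2])/d[2]
def proj(n,p):
    K,R,t=cal(n);q=K@(R@np.array(p)+t);return q[:2]/q[2]
E
python3 - <<'E'
from h import *
for n in('top','side'):
    p,d=imaging.get_image(n);cv2.imwrite(f'pics/{n}0.png',p);np.savez(f'{n}0.npz',p=p,d=d)
    K,R,t=cal(n);print(n,-R.T@t,R[2],K[0,0])
s=readout.read_state();print(s)
E
```

```text
top [ 0.41255868 -0.01003585  1.15693368] [ 0.09716721  0.00879262 -0.99522923] 436.43783012804204
side [0.20340735 0.76009902 0.616093  ] [ 0.33064343 -0.75999784 -0.55953393] 408.39267815955014
{'time_s': 0.1, 'joint_pos': array([-8.74499996e+01,  2.18370422e+01,  7.43785025e+01, -7.16775273e-04,
        8.38587573e+01, -1.23353122e+01]), 'qd': array([ 0.11069401, -0.12399389, -0.14134571, -0.01750227,  0.08838356,
        0.03194139]), 'joint_torque': array([ 2.73232603e-03, -4.38656545e+01, -2.24912596e+01,  7.14249071e-02,
        3.41933488e-02, -7.12213341e-05]), 'eef_pos': array([ 0.1412757 , -0.53131111,  0.25721156]), 'tcp_rot': array([-1.79927261e+02, -1.51772105e-02,  1.48853801e+01]), 'ft_force': array([-0.27477541,  0.81067641,  0.00544236]), 'ft_torque': array([-0.03443837, -0.06370083, -0.07140562]), 'grip_force': 0.0, 'width': 0.08764191836130013}
```

View pics/top0.png

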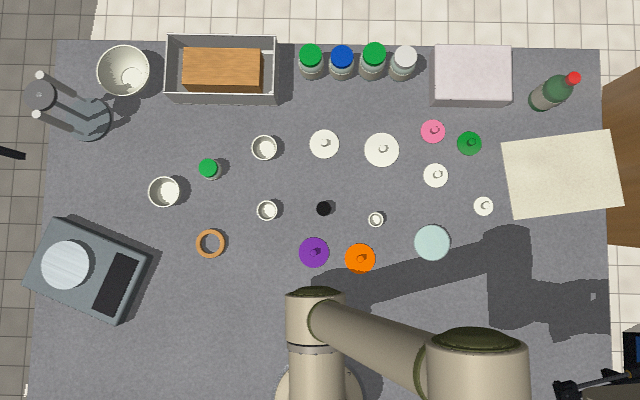

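View pics/side0.png

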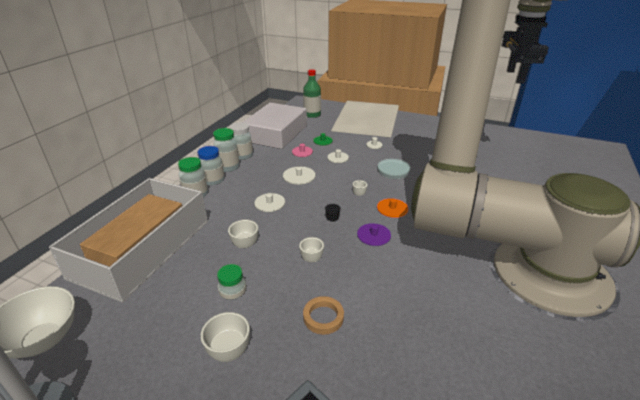

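The top view shows white lids at (324,143), (382,149), (435,175) and (483,205), with crucibles at (164,191), (264,147), (267,210) and (376,219). 

Possible confusions:
- Coloured lids: pink (432,131), green (469,142), purple (314,252) and orange (360,257).
- White or round items: bowl (122,70), jar caps (404,55) and (209,168), ring (210,243), Petri dish (432,242) and stopper (323,208).

Next I'll measure sizes and heights from both views.

```bash
python3 - <<'E'
from h import *
from scipy.optimize import least_squares
T=np.load('top0.npz');S=np.load('side0.npz')
Ct=cloud('top',T['d']);Cs=cloud('side',S['d'])
def circ(P):
    f=lambda q:np.hypot(P[:,0]-q[0],P[:,1]-q[1])-q[2]
    r=least_squares(f,[*P.mean(0),.03],loss='soft_l1',f_scale=.001);return r.x
def white(p): h=cv2.cvtColor(p,cv2.COLOR_BGR2HSV);return (h[...,2]>150)&(h[...,1]<60)
objs={'lidA':(324,143,.005),'lidB':(382,149,.005),'lidC':(435,175,.005),'lidD':(483,205,.005),
'cA':(164,191,.04),'cB':(264,147,.036),'cC':(267,210,.032),'cD':(376,219,.028)}
wt,ws=white(T['p']),white(S['p'])
for n,(u,v,z) in objs.items():
    c=ray('top',u,v,z)
    m=(np.hypot(Ct[...,0]-c[0],Ct[...,1]-c[1])<.06)
    m&=(Ct[...,2]>.003 if n[0]=='c' else wt)
    k,l=cv2.connectedComponents(m.astype(np.uint8)); 
    ii=np.bincount(l[v-25:v+26,u-25:u+26][m[v-25:v+26,u-25:u+26]]).argmax();m=l==ii
    # top: silhouette contour pixels projected at rim/disc height
    cs,_=cv2.findContours((wt&m).astype(np.uint8),cv2.RETR_EXTERNAL,cv2.CHAIN_APPROX_NONE)
    ct=max(cs,key=len)[:,0];P=np.array([ray('top',a,b,z)[:2] for a,b in ct]);q=circ(P)
    zt=np.percentile(Ct[m][:,2],[50,98])
    ms=ws&(np.hypot(Cs[...,0]-q[0],Cs[...,1]-q[1])<q[2]+.012)&(Cs[...,2]<.06)
    B=Cs[ms];hi=B[B[:,2]>np.percentile(B[:,2],80)]
    zs=np.percentile(B[:,2],[50,98]); 
    print(n,'top xy',q[:2].round(4),'dia',(2*q[2]*1e3+2.0).round(1),'z50/98 top',zt.round(4),'side',zs.round(4),'side hi mid',((hi.max(0)+hi.min(0))/2)[:2].round(4),len(B))
ims=[]
for n,(u,v,z) in objs.items():
    ims.append(cv2.resize(T['p'][v-27:v+27,u-27:u+27],(200,200),interpolation=cv2.INTER_CUBIC))
cv2.imwrite('pics/crop0.png',np.vstack([np.hstack(ims[:4]),np.hstack(ims[4:])]))
E
```

```text
lidA top xy [ 6.68e-01 -1.00e-04] dia 80.7 z50/98 top [0.0047 0.0277] side [0.0047 0.0262] side hi mid [0.6642 0.0041] 447
lidB top xy [ 0.6556 -0.1543] dia 94.8 z50/98 top [0.0049 0.0265] side [0.0046 0.0261] side hi mid [ 0.654  -0.1481] 459
lidC top xy [ 0.5895 -0.2984] dia 66.7 z50/98 top [0.005  0.0267] side [0.0048 0.0264] side hi mid [ 0.5864 -0.2937] 200
lidD top xy [ 0.5103 -0.4242] dia 52.9 z50/98 top [0.005  0.0283] side [0.0049 0.0271] side hi mid [ 0.5077 -0.4198] 116
cA top xy [0.5259 0.4103] dia 80.7 z50/98 top [0.0132 0.0421] side [0.016  0.0411] side hi mid [0.5244 0.4142] 1432
cB top xy [0.6482 0.1557] dia 66.5 z50/98 top [0.0094 0.0387] side [0.0245 0.0367] side hi mid [0.6475 0.16  ] 498
cC top xy [0.484  0.1431] dia 52.6 z50/98 top [0.01  0.035] side [0.0229 0.0327] side hi mid [0.4826 0.1474] 380
cD top xy [ 0.4668 -0.1387] dia 39.0 z50/98 top [0.0123 0.0308] side [0.0226 0.0293] side hi mid [ 0.4646 -0.1341] 131
```

View pics/crop0.png

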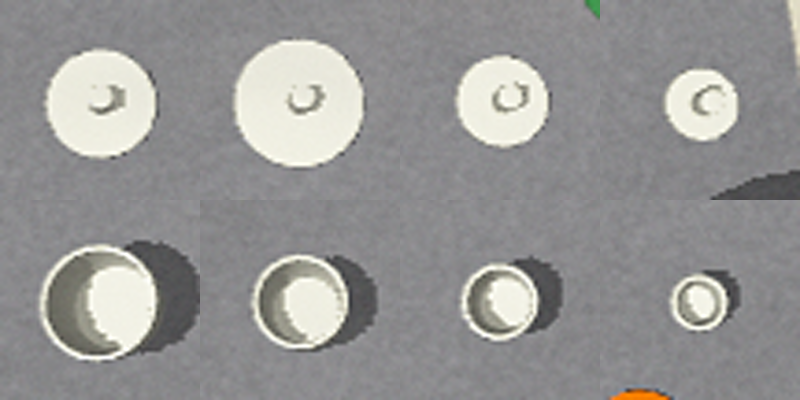

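All eight sizes and heights fit the description: lids A, B, C and D are 80, 94, 66 and 52 mm, and crucibles A, B, C and D are 82, 68, 54 and 40 mm. So the pairs are D→D, C→C, A→B and B→A. I'll start with the smallest.

Request:
jog_arm:
  steps:
    - [[20,-1,5,0,0,0],[32,-1,12,0,0,0],[36,-1,14,0,0,0],[36,-1,14,0,0,0],[36,-1,14,0,0,0],[36,-1,14,0,0,0],[36,-1,14,0,0,0],[36,-1,14,0,0,0]]
  fingers: 45
  force: 15

```text
time_s: 0.77
eef_pos: [0.3998, -0.454, 0.1558]
tcp_rot: [-180.0, 0.0, 14.9]
ft_force: [-1.2, -1.4, 0.2]
width: 0.0398
grip_force: 0.0
```

Request:
jog_arm:
  steps:
    - [[36,-1,14,0,0,0],[36,0,14,0,0,0],[30,0,12,0,0,0],[14,0,8,0,0,0],[0,0,0,0,0,0],[0,0,0,0,0,0]]

```text
time_s: 1.27
eef_pos: [0.5097, -0.4241, 0.1082]
tcp_rot: [-179.9, 0.1, 14.9]
ft_force: [-0.9, -0.1, -0.5]
width: 0.0395
grip_force: 0.0
```

```bash
cat >> h.py <<'E'
O=dict(lD=(.5103,-.4242),lC=(.5895,-.2984),lA=(.668,-.0001),lB=(.6556,-.1543),cD=(.4668,-.1387),cC=(.484,.1431),cB=(.6482,.1557),cA=(.5259,.4103))
from scipy.spatial.transform import Rotation as Ro
def go(x,y,z):
    s=readout.read_state();R=Ro.from_euler('xyz',s['tcp_rot'],degrees=True)
    print('t',round(s['time_s'],2),'pos',s['eef_pos'].round(4),'rot',s['tcp_rot'].round(1),'w',round(s['width'],4),'j',s['joint_pos'].round(0),'need tool mm',(R.inv().apply(np.array([x,y,z])-s['eef_pos'])*1e3).round(1))
E
python3 - <<'E'
from h import *
go(*O['lD'],.026)
for n in('top','side'):
    p,d=imaging.get_image(n);u,v=proj(n,(*O['lD'],.03)).astype(int);print(n,u,v)
    a=p[max(v-60,0):v+60,max(0,u-60):u+60];cv2.imwrite(f'pics/{n}1.png',cv2.resize(a,(400,400),interpolation=cv2.INTER_CUBIC))
a=np.hstack([cv2.imread('pics/top1.png'),cv2.imread('pics/side1.png')]);cv2.imwrite('pics/b1.png',a)
E
```

```text
t 1.27 pos [ 0.5097 -0.4241  0.1082] rot [-1.799e+02  1.000e-01  1.490e+01] w 0.0395 j [-50.  40.  67.  -0.  73.  25.] need tool mm [ 0.6  0.4 82.2]
top 486 204
side 373 136
```

View pics/b1.png

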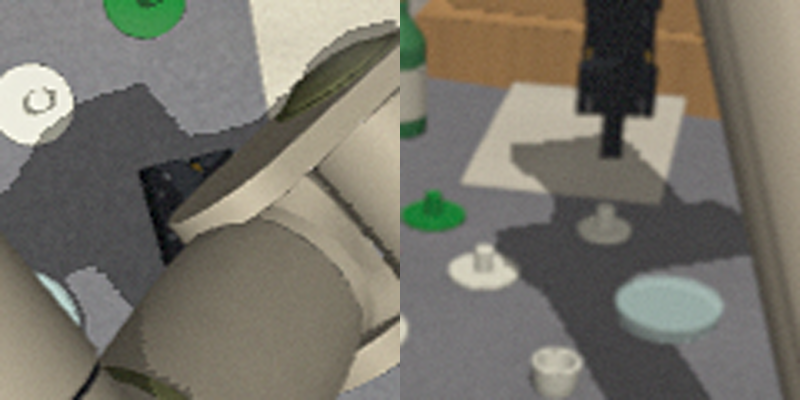

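The side view shows the fingertips (crop 612,157) right above the smallest lid's knob (605,210), and the top view is blocked by the arm. I'll check the side camera's bias against the known tool pose.

```bash
python3 - <<'E'
from h import *
s=readout.read_state();e=s['eef_pos']
p,d=imaging.get_image('side');C=cloud('side',d)
m=(np.abs(C[...,0]-e[0])<.03)&(np.abs(C[...,1]-e[1])<.06)&(C[...,2]<e[2]+.012)&(C[...,2]>.06)&(d>0)
P=C[m];R=Ro.from_euler('xyz',s['tcp_rot'],degrees=True)
Q=R.inv().apply(P-e)*1e3;print(len(Q),np.percentile(Q,[1,10,50,90,99],axis=0).round(1))
# side circle fits, rims/discs/knobs
S=np.load('side0.npz');Cs=cloud('side',S['d'])
from scipy.optimize import least_squares
h=cv2.cvtColor(S['p'],cv2.COLOR_BGR2HSV);w=(h[...,2]>140)&(h[...,1]<70)
rad=dict(lD=.026,lC=.033,lA=.04,lB=.047,cD=.02,cC=.027,cB=.034,cA=.041)
for n,(x,y) in O.items():
    m=w&(np.hypot(Cs[...,0]-x,Cs[...,1]-y)<rad[n]+.01)
    if n[0]=='l':
        z=.005
        m&=(Cs[...,2]<.009)
    else: z=dict(cD=.028,cC=.032,cB=.036,cA=.04)[n];m&=(Cs[...,2]>z-.004)
    q=Cs[m][:,:2]
    if n[0]=='l':
        c,_=cv2.findContours(m.astype(np.uint8),cv2.RETR_EXTERNAL,cv2.CHAIN_APPROX_NONE)
        c=max(c,key=len)[:,0];q=np.array([ray('side',a,b,.005)[:2] for a,b in c])
        r0=rad[n]-.001
    else: r0=rad[n]-.002
    f=least_squares(lambda k:np.hypot(q[:,0]-k[0],q[:,1]-k[1])-r0,[x,y],loss='soft_l1',f_scale=.001)
    print(n,f.x.round(4),'side-top mm',((f.x-[x,y])*1e3).round(1))
E
```

```text
60 [[-10.8 -40.5 -11. ]
 [ -9.3 -38.5  -9.4]
 [ -0.5 -35.6   3. ]
 [  7.9 -32.3  15.6]
 [  9.1 -29.7  19.8]]
lD [ 0.505  -0.4165] side-top mm [-5.3  7.7]
lC [ 0.5859 -0.2917] side-top mm [-3.6  6.7]
lA [0.6645 0.005 ] side-top mm [-3.5  5.1]
lB [ 0.6515 -0.1497] side-top mm [-4.1  4.6]
cD [ 0.4641 -0.1346] side-top mm [-2.7  4.1]
cC [0.4821 0.1471] side-top mm [-1.9  4. ]
cB [0.6466 0.1596] side-top mm [-1.6  3.9]
cA [0.5243 0.4144] side-top mm [-1.6  4.1]
```

Request:
jog_arm:
  steps:
    - [[-1,-2,20,0,0,0],[0,-1,25,0,0,0],[0,0,18,0,0,0],[0,0,10,0,0,0],[0,0,5,0,0,0],[0,0,3,0,0,0],[0,0,0,0,0,0]]

```text
time_s: 2.0
eef_pos: [0.5082, -0.4221, 0.0283]
tcp_rot: [180.0, -0.0, 14.9]
ft_force: [-0.3, -0.2, 1.3]
width: 0.0396
grip_force: 0.0
```

Request:
jog_arm:
  steps:
    - [[0,0,0,0,0,0],[0,0,0,0,0,0],[0,0,0,0,0,0],[0,0,0,0,0,0],[0,0,0,0,0,0],[0,0,0,0,0,0]]
  fingers: 0

```text
time_s: 2.5
eef_pos: [0.5086, -0.4218, 0.0284]
tcp_rot: [179.9, -0.0, 14.9]
ft_force: [-1.3, 0.8, 4.7]
width: 0.0177
grip_force: 15.0
```

Request:
jog_arm:
  steps:
    - [[0,0,-5,0,0,0],[0,0,-20,0,0,0],[0,-10,-30,0,0,0],[3,-30,-17,0,0,0],[4,-36,0,0,0,0],[4,-36,0,0,0,0],[4,-36,0,0,0,0],[4,-36,0,0,0,0]]

```text
time_s: 3.17
eef_pos: [0.4788, -0.2371, 0.1]
tcp_rot: [-180.0, -0.0, 14.9]
ft_force: [0.6, 0.6, -0.5]
width: 0.0173
grip_force: 15.0
```

Request:
jog_arm:
  steps:
    - [[4,-36,0,0,0,0],[4,-36,0,0,0,0],[3,-23,10,0,0,0],[2,-8,16,0,0,0],[0,0,0,0,0,0],[0,0,0,0,0,0],[0,0,0,0,0,0]]

```text
time_s: 3.75
eef_pos: [0.4661, -0.1369, 0.0743]
tcp_rot: [180.0, -0.0, 14.9]
ft_force: [0.1, -0.3, 0.5]
width: 0.0172
grip_force: 15.0
```

```bash
cat >> h.py <<'E'
O=dict(lD=(.508,-.421),lC=(.5877,-.295),lA=(.6663,.0025),lB=(.6536,-.152),cD=(.4655,-.1367),cC=(.483,.145),cB=(.6474,.1577),cA=(.525,.4124))
def crop(name,xyz,n='side',hw=40,k=10):
    p,d=imaging.get_image(n);u,v=proj(n,xyz).astype(int);u=min(max(u,hw),640-hw);v=min(max(v,hw),400-hw)
    np.savez(name+'.npz',p=p,d=d)
    cv2.imwrite(f'pics/{name}.png',cv2.resize(p[v-hw:v+hw,u-hw:u+hw],None,fx=k,fy=k,interpolation=cv2.INTER_CUBIC)[:600]);print('origin',u-hw,v-hw,'scale',k)
E
python3 - <<'E'
from h import *
go(*O['cD'],.057);crop('d2',(*O['cD'],.05),hw=32,k=9)
E
```

```text
t 3.75 pos [ 0.4661 -0.1369  0.0743] rot [180.   -0.   14.9] w 0.0172 j [-30.  29.  99.  -0.  52.  45.] need tool mm [-0.5 -0.3 17.3]
origin 327 144 scale 9
```

View pics/d2.png

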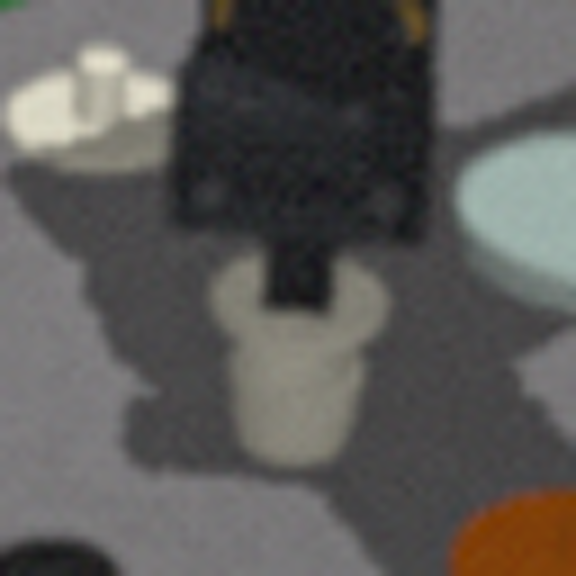

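```bash
cat >> h.py <<'E'
from scipy.optimize import least_squares
def lidfit(f,xy,ztop,r,dark=80):
    """lid disc centre in the side camera: pixels near the disc, contour pushed to disc height"""
    F=np.load(f+'.npz');C=cloud('side',F['d']);g=F['p'].min(2)>dark
    m=g&(np.hypot(C[...,0]-xy[0],C[...,1]-xy[1])<r+.012)&(np.abs(C[...,2]-ztop)<.006)
    q=C[m];lo,hi=np.percentile(q,1,axis=0),np.percentile(q,99,axis=0)
    # edge points: farthest by direction
    a=np.arctan2(q[:,1]-xy[1],q[:,0]-xy[0]);E=[]
    for k in np.linspace(-np.pi,np.pi,37)[:-1]:
        s=q[(a>=k)&(a<k+.1745)]
        if len(s)>1: E.append(s[np.argmax(np.hypot(s[:,0]-xy[0],s[:,1]-xy[1]))])
    E=np.array(E);c=least_squares(lambda k:np.hypot(E[:,0]-k[0],E[:,1]-k[1])-r+.0005,xy,loss='soft_l1',f_scale=.001).x
    print('n',len(q),len(E),'lid fit',c.round(4),'midrange',((lo+hi)/2).round(4),'ext',(hi-lo).round(4))
def rimfit(f,xy,z,r):
    F=np.load(f+'.npz');C=cloud('side',F['d'])
    m=(np.hypot(C[...,0]-xy[0],C[...,1]-xy[1])<r+.01)&(C[...,2]>z-.012)&(C[...,2]<z+.002)&(C[...,1]>xy[1]+.3*r)
    q=C[m];c=least_squares(lambda k:np.hypot(q[:,0]-k[0],q[:,1]-k[1])-r+.0005,xy,loss='soft_l1',f_scale=.001).x
    print('n',len(q),'crucible fit',c.round(4))
E
python3 - <<'E'
from h import *
lidfit('d2',O['cD'],.051,.026);rimfit('d2',O['cD'],.028,.02);rimfit('side0',O['cD'],.028,.02)
E
```

```text
n 124 27 lid fit [ 0.465  -0.1339] midrange [ 0.4651 -0.1329  0.0495] ext [0.0495 0.0485 0.0073]
n 53 crucible fit [ 0.4649 -0.1363]
n 56 crucible fit [ 0.4643 -0.1365]
```

Request:
jog_arm:
  steps:
    - [[-1,1,6,0,0,0],[0,0,5,0,0,0],[0,0,2,0,0,0],[0,0,1.5,0,0,0],[0,0,1,0,0,0],[0,0,0.5,0,0,0],[0,0,0,0,0,0],[0,0,0,0,0,0]]

```text
time_s: 4.47
eef_pos: [0.4649, -0.1372, 0.0578]
tcp_rot: [180.0, -0.0, 14.9]
ft_force: [-0.6, 0.5, -0.0]
width: 0.0173
grip_force: 15.0
```

Request:
jog_arm:
  steps:
    - [[0,0,0.3,0,0,0],[0,0,0.3,0,0,0],[0,0,0.3,0,0,0],[0,0,0.3,0,0,0],[0,0,0.3,0,0,0],[0,0,0,0,0,0],[0,0,0,0,0,0]]

```text
time_s: 5.05
eef_pos: [0.4649, -0.1372, 0.0566]
tcp_rot: [180.0, -0.0, 14.9]
ft_force: [-1.4, 0.1, 5.3]
width: 0.0171
grip_force: 15.0
```

Request:
jog_arm:
  steps:
    - [[0,0,0.2,0,0,0],[0,0,0,0,0,0],[0,0,0,0,0,0]]

```text
time_s: 5.3
eef_pos: [0.4649, -0.1372, 0.0566]
tcp_rot: [180.0, -0.0, 14.9]
ft_force: [-2.1, 0.6, 7.5]
width: 0.0173
grip_force: 15.0
```

Request:
jog_arm:
  steps:
    - [[0,0,0,0,0,0],[0,0,0,0,0,0],[0,0,0,0,0,0],[0,0,0,0,0,0]]
  fingers: 45

```text
time_s: 5.63
eef_pos: [0.4648, -0.1372, 0.056]
tcp_rot: [-180.0, 0.0, 14.9]
ft_force: [0.3, -0.8, 0.2]
width: 0.0391
grip_force: 0.0
```

Request:
jog_arm:
  steps:
    - [[0,0,-5,0,0,0],[0,0,-15,0,0,0],[0,0,-25,0,0,0],[0,0,-10,0,0,0],[0,0,0,0,0,0]]

```text
time_s: 6.05
eef_pos: [0.4657, -0.1376, 0.1133]
tcp_rot: [179.8, -0.2, 14.9]
ft_force: [1.6, -0.6, -0.6]
width: 0.0398
grip_force: 0.0
```

```bash
python3 - <<'E'
from h import *
crop('d3',(*O['cD'],.05),hw=32,k=9)
lidfit('d3',O['cD'],.033,.026)
go(*O['lC'],.0285)
E
```

```text
origin 327 144 scale 9
n 150 28 lid fit [ 0.4638 -0.1348] midrange [ 0.4635 -0.1332  0.0331] ext [0.0501 0.0486 0.0094]
t 6.1 pos [ 0.4652 -0.1373  0.1119] rot [ 1.799e+02 -1.000e-01  1.490e+01] w 0.0398 j [-30.  25.  97.  -0.  58.  45.] need tool mm [ 77.8 183.7  83.8]
```

View pics/d3.png

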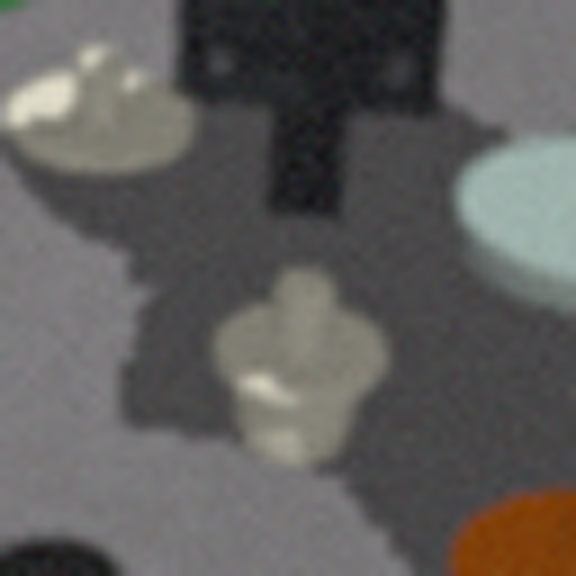

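The smallest lid lies flat and centred on its crucible at crop (300,350). The medium lid is next.

Request:
jog_arm:
  steps:
    - [[8,18,0,0,0,0],[14,33,0,0,0,0],[15,36,0,0,0,0],[15,36,0,0,0,0],[14,34,10,0,0,0],[8,19,20,0,0,0],[4,8,20,0,0,0],[0,0,12,0,0,0]]

```text
time_s: 6.77
eef_pos: [0.5871, -0.2959, 0.0451]
tcp_rot: [-179.8, 0.1, 14.8]
ft_force: [-0.2, 0.0, -0.7]
width: 0.0396
grip_force: 0.0
```

Request:
jog_arm:
  steps:
    - [[0,0,10,0,0,0],[0,0,6,0,0,0],[0,0,4,0,0,0],[0,0,2,0,0,0],[0,0,0,0,0,0]]

```text
time_s: 7.18
eef_pos: [0.5875, -0.2946, 0.0275]
tcp_rot: [180.0, -0.0, 14.9]
ft_force: [-0.4, 0.3, 0.2]
width: 0.0398
grip_force: 0.0
```

Request:
jog_arm:
  steps:
    - [[0,0,0,0,0,0],[0,0,0,0,0,0],[0,0,0,0,0,0],[0,0,0,0,0,0],[0,0,0,0,0,0],[0,0,0,0,0,0]]
  fingers: 0

```text
time_s: 7.68
eef_pos: [0.5877, -0.2951, 0.0276]
tcp_rot: [180.0, -0.0, 14.9]
ft_force: [-1.0, 0.8, 4.0]
width: 0.0169
grip_force: 15.0
```

```bash
python3 - <<'E'
from h import *
go(*O['cC'],.0765)
E
```

```text
t 7.68 pos [ 0.5877 -0.2951  0.0276] rot [180.   -0.   14.9] w 0.0169 j [-37.  45.  72.  -0.  63.  38.] need tool mm [  11.9 -452.2  -49.2]
```

Request:
jog_arm:
  steps:
    - [[0,0,-5,0,0,0],[0,0,-20,0,0,0],[0,-10,-30,0,0,0],[1,-24,-25,0,0,0],[1,-36,0,0,0,0],[1,-38,0,0,0,0],[1,-38,0,0,0,0],[1,-38,0,0,0,0]]

```text
time_s: 8.35
eef_pos: [0.5442, -0.1143, 0.1073]
tcp_rot: [-180.0, -0.0, 14.9]
ft_force: [-0.0, 0.3, -0.4]
width: 0.0173
grip_force: 15.0
```

Request:
jog_arm:
  steps:
    - [[1,-38,0,0,0,0],[1,-38,0,0,0,0],[1,-38,0,0,0,0],[1,-38,0,0,0,0],[1,-38,0,0,0,0],[1,-38,0,0,0,0],[1,-28,10,0,0,0],[0,-12,11,0,0,0]]

```text
time_s: 9.02
eef_pos: [0.4819, 0.1481, 0.0865]
tcp_rot: [-180.0, -0.1, 15.1]
ft_force: [-0.4, -0.3, -0.3]
width: 0.0173
grip_force: 15.0
```

Request:
jog_arm:
  steps:
    - [[0,-2,8,0,0,0],[0,0,2,0,0,0],[0,0,0,0,0,0],[0,0,0,0,0,0]]

```text
time_s: 9.35
eef_pos: [0.483, 0.1459, 0.0763]
tcp_rot: [180.0, -0.0, 14.8]
ft_force: [-0.9, -0.3, -0.8]
width: 0.0171
grip_force: 15.0
```

```bash
python3 - <<'E'
from h import *
go(.483,.1445,.061);crop('c2',(*O['cC'],.05),hw=40,k=7)
s=readout.read_state();lidfit('c2',O['cC'],s['eef_pos'][2]-.0276+.005,.033);rimfit('c2',O['cC'],.032,.027)
E
```

```text
t 9.35 pos [0.483  0.1459 0.0763] rot [180.   -0.   14.8] w 0.0171 j [ 3. 30. 96. -0. 54. 79.] need tool mm [-0.4  1.3 15.3]
origin 270 197 scale 7
n 245 20 lid fit [0.482  0.1479] midrange [0.4791 0.1521 0.0525] ext [0.0575 0.0557 0.007 ]
n 105 crucible fit [0.4827 0.1453]
```

View pics/c2.png

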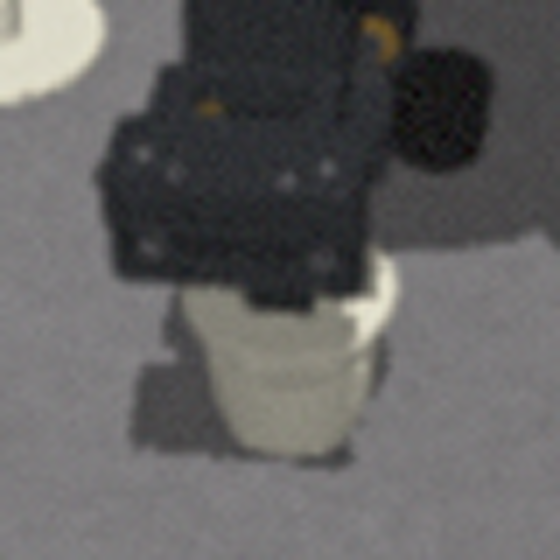

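The medium lid hangs squarely over its crucible, with the rim centred near (292,350). I'll lower it.

Request:
jog_arm:
  steps:
    - [[0,1,5,0,0,0],[0,0,5,0,0,0],[0,0,2.5,0,0,0],[0,0,1.5,0,0,0],[0,0,0.6,0,0,0],[0,0,0.3,0,0,0],[0,0,0,0,0,0],[0,0,0,0,0,0]]

```text
time_s: 10.07
eef_pos: [0.4828, 0.146, 0.0613]
tcp_rot: [180.0, -0.0, 14.9]
ft_force: [-0.7, 0.6, -0.0]
width: 0.0171
grip_force: 15.0
```

Request:
jog_arm:
  steps:
    - [[0,0,0.3,0,0,0],[0,0,0.3,0,0,0],[0,0,0.3,0,0,0],[0,0,0.3,0,0,0],[0,0,0,0,0,0],[0,0,0,0,0,0]]

```text
time_s: 10.57
eef_pos: [0.4827, 0.1459, 0.06]
tcp_rot: [-180.0, -0.0, 14.9]
ft_force: [-0.1, -0.1, -0.2]
width: 0.0173
grip_force: 15.0
```

Request:
jog_arm:
  steps:
    - [[0,0,0.3,0,0,0],[0,0,0.2,0,0,0],[0,0,0.2,0,0,0],[0,0,0,0,0,0],[0,0,0,0,0,0]]

```text
time_s: 10.98
eef_pos: [0.4828, 0.146, 0.0598]
tcp_rot: [180.0, -0.0, 14.9]
ft_force: [-1.5, 0.0, 7.4]
width: 0.0176
grip_force: 15.0
```

Contact at 7 N, so I'll release and rise.

Request:
jog_arm:
  steps:
    - [[0,0,0,0,0,0],[0,0,0,0,0,0],[0,0,0,0,0,0],[0,0,0,0,0,0]]
  fingers: 45

```text
time_s: 11.32
eef_pos: [0.4827, 0.1459, 0.0591]
tcp_rot: [-180.0, 0.0, 14.9]
ft_force: [-0.2, -0.7, -0.1]
width: 0.0395
grip_force: 0.0
```

Request:
jog_arm:
  steps:
    - [[0,0,-5,0,0,0],[0,0,-15,0,0,0],[0,0,-25,0,0,0],[0,0,-10,0,0,0],[0,0,0,0,0,0]]

```text
time_s: 11.73
eef_pos: [0.4837, 0.146, 0.1166]
tcp_rot: [179.9, -0.3, 14.9]
ft_force: [-0.2, 0.7, -0.6]
width: 0.0396
grip_force: 0.0
```

```bash
python3 - <<'E'
from h import *
crop('c3',(*O['cC'],.05))
lidfit('c3',O['cC'],.037,.033)
go(*O['lA'],.0275)
E
```

```text
origin 270 197 scale 10
n 433 32 lid fit [0.4818 0.1482] midrange [0.4816 0.1489 0.0371] ext [0.0628 0.0632 0.0079]
t 11.78 pos [0.4831 0.146  0.1151] rot [ 1.80e+02 -1.00e-01  1.49e+01] w 0.0398 j [ 3. 26. 94.  0. 60. 78.] need tool mm [140.  185.7  88. ]
```

Request:
jog_arm:
  steps:
    - [[12,15,0,0,0,0],[23,30,0,0,0,0],[24,32,0,0,0,0],[24,32,0,0,0,0],[24,32,8,0,0,0],[18,25,16,0,0,0],[11,14,20,0,0,0],[4,5.5,16,0,0,0]]

```text
time_s: 12.45
eef_pos: [0.6667, 0.0004, 0.0511]
tcp_rot: [-180.0, 0.1, 14.8]
ft_force: [-0.0, 0.2, -0.1]
width: 0.0396
grip_force: 0.0
```

Request:
jog_arm:
  steps:
    - [[0,0,12,0,0,0],[0,0,8,0,0,0],[0,0,5,0,0,0],[0,0,2.5,0,0,0],[0,0,0,0,0,0],[0,0,0,0,0,0]]

```text
time_s: 12.95
eef_pos: [0.6658, 0.003, 0.0276]
tcp_rot: [180.0, -0.1, 14.9]
ft_force: [-0.3, 0.3, 0.2]
width: 0.0395
grip_force: 0.0
```

Request:
jog_arm:
  steps:
    - [[0,0,0,0,0,0],[0,0,0,0,0,0],[0,0,0,0,0,0],[0,0,0,0,0,0],[0,0,0,0,0,0],[0,0,0,0,0,0]]
  fingers: 0

```text
time_s: 13.45
eef_pos: [0.6658, 0.0026, 0.0272]
tcp_rot: [180.0, -0.0, 14.9]
ft_force: [-0.9, 0.1, 2.7]
width: 0.0176
grip_force: 15.0
```

```bash
python3 - <<'E'
from h import *
go(.6475,.157,.0805)
E
```

```text
t 13.45 pos [0.6658 0.0026 0.0272] rot [180.   -0.   14.9] w 0.0176 j [-10.  46.  70.  -0.  64.  65.] need tool mm [  22.  -154.   -53.3]
```

Request:
jog_arm:
  steps:
    - [[0,0,-5,0,0,0],[0,0,-20,0,0,0],[0,0,-28,0,0,0],[2,-14,-17,0,0,0],[4,-30,0,0,0,0],[5,-34,0,0,0,0],[5,-34,0,0,0,0],[4,-27,5,0,0,0]]

```text
time_s: 14.12
eef_pos: [0.649, 0.1444, 0.0928]
tcp_rot: [-180.0, -0.1, 14.9]
ft_force: [-0.1, -0.0, -0.1]
width: 0.0173
grip_force: 15.0
```

Request:
jog_arm:
  steps:
    - [[2,-12,6,0,0,0],[0,-3,5,0,0,0],[0,0,1,0,0,0],[0,0,0,0,0,0],[0,0,0,0,0,0]]

```text
time_s: 14.53
eef_pos: [0.6478, 0.1554, 0.0797]
tcp_rot: [180.0, 0.0, 14.8]
ft_force: [-1.0, 0.7, -0.8]
width: 0.0175
grip_force: 15.0
```

```bash
python3 - <<'E'
from h import *
go(.6475,.157,.0645);crop('b2',(*O['cB'],.05),hw=40,k=7)
s=readout.read_state();lidfit('b2',O['cB'],s['eef_pos'][2]-.0272+.005,.04);rimfit('b2',O['cB'],.036,.034)
E
```

```text
t 14.53 pos [0.6478 0.1554 0.0797] rot [180.    0.   14.8] w 0.0175 j [ 3. 42. 68. -0. 70. 79.] need tool mm [ 0.1 -1.6 15.2]
origin 201 183 scale 7
n 430 27 lid fit [0.6472 0.1582] midrange [0.6448 0.1584 0.0565] ext [0.072  0.0762 0.0082]
n 119 crucible fit [0.6472 0.1577]
```

View pics/b2.png

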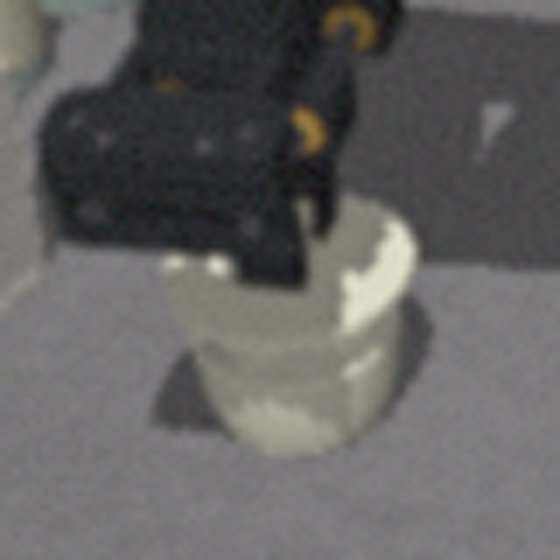

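The large lid is over its crucible, about 1.5 mm short in y. I'll correct that and lower it.

Request:
jog_arm:
  steps:
    - [[0,-1.5,5,0,0,0],[0,0,5,0,0,0],[0,0,2.5,0,0,0],[0,0,1.5,0,0,0],[0,0,0.6,0,0,0],[0,0,0.3,0,0,0],[0,0,0,0,0,0],[0,0,0,0,0,0]]

```text
time_s: 15.25
eef_pos: [0.647, 0.1586, 0.065]
tcp_rot: [180.0, -0.0, 14.9]
ft_force: [0.8, -0.9, -1.1]
width: 0.0173
grip_force: 15.0
```

Request:
jog_arm:
  steps:
    - [[0,0,0.3,0,0,0],[0,0,0.3,0,0,0],[0,0,0.3,0,0,0],[0,0,0.3,0,0,0],[0,0,0,0,0,0],[0,0,0,0,0,0]]

```text
time_s: 15.75
eef_pos: [0.647, 0.1585, 0.0637]
tcp_rot: [-180.0, -0.0, 14.9]
ft_force: [-0.2, 0.2, -0.4]
width: 0.0174
grip_force: 15.0
```

Request:
jog_arm:
  steps:
    - [[0,0,0.3,0,0,0],[0,0,0.2,0,0,0],[0,0,0.2,0,0,0],[0,0,0,0,0,0],[0,0,0,0,0,0]]

```text
time_s: 16.17
eef_pos: [0.647, 0.1586, 0.0636]
tcp_rot: [180.0, -0.0, 14.9]
ft_force: [-2.4, -0.8, 4.7]
width: 0.0171
grip_force: 15.0
```

Request:
jog_arm:
  steps:
    - [[0,0,0,0,0,0],[0,0,0,0,0,0],[0,0,0,0,0,0],[0,0,0,0,0,0]]
  fingers: 45

```text
time_s: 16.5
eef_pos: [0.647, 0.1585, 0.0627]
tcp_rot: [-180.0, 0.0, 14.9]
ft_force: [0.1, 0.1, 0.1]
width: 0.0392
grip_force: 0.0
```

Request:
jog_arm:
  steps:
    - [[0,0,-5,0,0,0],[0,0,-15,0,0,0],[0,0,-25,0,0,0],[0,0,-10,0,0,0],[0,0,0,0,0,0]]

```text
time_s: 16.92
eef_pos: [0.6481, 0.1586, 0.1209]
tcp_rot: [179.9, -0.3, 14.9]
ft_force: [-0.2, 0.3, -0.1]
width: 0.0398
grip_force: 0.0
```

```bash
python3 - <<'E'
from h import *
crop('b3',(*O['cB'],.05))
lidfit('b3',O['cB'],.041,.04)
go(*O['lB'],.0275)
E
```

```text
origin 201 183 scale 10
n 575 35 lid fit [0.6463 0.1612] midrange [0.6462 0.1617 0.0408] ext [0.0761 0.0748 0.0086]
t 16.97 pos [0.6474 0.1586 0.1189] rot [ 1.80e+02 -1.00e-01  1.49e+01] w 0.0395 j [ 4. 40. 65. -0. 75. 79.] need tool mm [-74.  301.7  91.4]
```

Request:
jog_arm:
  steps:
    - [[-4,16,0,0,0,0],[-8,33,0,0,0,0],[-9,38,0,0,0,0],[-9,38,0,0,0,0],[-9,38,0,0,0,0],[-9,38,0,0,0,0],[-9,38,5,0,0,0],[-9,34,12,0,0,0]]

```text
time_s: 17.63
eef_pos: [0.6533, -0.1247, 0.1006]
tcp_rot: [180.0, -0.0, 14.9]
ft_force: [0.8, -1.0, -0.3]
width: 0.0399
grip_force: 0.0
```

Request:
jog_arm:
  steps:
    - [[-5,20,18,0,0,0],[-3,8.5,20,0,0,0],[0,0,16,0,0,0],[0,0,10,0,0,0],[0,0,6,0,0,0],[0,0,4.5,0,0,0],[0,0,0,0,0,0],[0,0,0,0,0,0]]

```text
time_s: 18.3
eef_pos: [0.6532, -0.1515, 0.0269]
tcp_rot: [180.0, -0.0, 14.9]
ft_force: [-0.5, -0.2, 0.4]
width: 0.0392
grip_force: 0.0
```

Request:
jog_arm:
  steps:
    - [[0,0,0,0,0,0],[0,0,0,0,0,0],[0,0,0,0,0,0],[0,0,0,0,0,0],[0,0,0,0,0,0],[0,0,0,0,0,0]]
  fingers: 0

```text
time_s: 18.8
eef_pos: [0.6531, -0.1519, 0.027]
tcp_rot: [180.0, -0.0, 14.9]
ft_force: [-0.9, -0.1, 4.2]
width: 0.0172
grip_force: 15.0
```

```bash
python3 - <<'E'
from h import *
go(.5253,.412,.084)
T=np.load('top0.npz');C=cloud('top',T['d'])
for n,(u,v) in dict(jar=(209,168),bowl=(122,70),stand=(90,120)).items():
    print(n,np.nanmax(C[v-12:v+12,u-12:u+12,2]).round(3),C[v,u].round(3))
E
```

```text
t 18.8 pos [ 0.6531 -0.1519  0.027 ] rot [180.   -0.   14.9] w 0.0172 j [-23.  46.  69.   0.  64.  52.] need tool mm [  21.4 -577.8  -57.3]
jar 1.157 [0.587 0.292 0.053]
bowl 1.157 [0.858 0.553 0.011]
stand 1.157 [0.717 0.629 0.013]
```

Request:
jog_arm:
  steps:
    - [[0,0,-5,0,0,0],[0,0,-18,0,0,0],[0,0,-28,0,0,0],[0,-10,-28,0,0,0],[1,-20,-21,0,0,0],[1,-30,-10,0,0,0],[1,-36,0,0,0,0],[1,-36,0,0,0,0]]

```text
time_s: 19.47
eef_pos: [0.6225, -0.0224, 0.1373]
tcp_rot: [180.0, -0.1, 14.8]
ft_force: [0.3, -0.3, -0.9]
width: 0.0172
grip_force: 15.0
```

Request:
jog_arm:
  steps:
    - [[1,-36,0,0,0,0],[1,-36,0,0,0,0],[1,-36,0,0,0,0],[1,-36,0,0,0,0],[1,-36,0,0,0,0],[1,-36,0,0,0,0],[1,-36,0,0,0,0],[1,-36,0,0,0,0]]

```text
time_s: 20.13
eef_pos: [0.5558, 0.2588, 0.1366]
tcp_rot: [-180.0, 0.0, 14.9]
ft_force: [1.1, 0.1, 0.6]
width: 0.0174
grip_force: 15.0
```

Request:
jog_arm:
  steps:
    - [[1,-36,0,0,0,0],[1,-34,0,0,0,0],[1,-30,0,0,0,0],[1,-20,8,0,0,0],[1,-8,14,0,0,0],[0,0,16,0,0,0],[0,0,8,0,0,0],[0,0,0,0,0,0]]

```text
time_s: 20.8
eef_pos: [0.5279, 0.3809, 0.0878]
tcp_rot: [179.9, 0.3, 14.8]
ft_force: [-0.4, 0.3, -0.6]
width: 0.0176
grip_force: 15.0
```

```bash
python3 - <<'E'
from h import *
go(.5253,.412,.084)
E
```

```text
t 20.8 pos [0.5279 0.3809 0.0878] rot [179.9   0.3  14.8] w 0.0176 j [ 25.  41.  70.  -0.  70. 101.] need tool mm [  5.5 -30.7   3.7]
```

Request:
jog_arm:
  steps:
    - [[1,-8,0,0,0,0],[2,-12,0,0,0,0],[2,-8,1,0,0,0],[0,-2.5,1,0,0,0],[0,0,0,0,0,0],[0,0,0,0,0,0],[0,0,0,0,0,0]]

```text
time_s: 21.38
eef_pos: [0.5256, 0.4127, 0.0885]
tcp_rot: [180.0, -0.0, 14.9]
ft_force: [0.2, -0.2, -0.9]
width: 0.0176
grip_force: 15.0
```

```bash
python3 - <<'E'
from h import *
go(.5253,.412,.0682);crop('a2',(*O['cA'],.05),hw=60,k=5)
s=readout.read_state();lidfit('a2',O['cA'],s['eef_pos'][2]-.027+.005,.047);rimfit('a2',O['cA'],.04,.041);rimfit('side0',O['cA'],.04,.041)
E
```

```text
t 21.38 pos [0.5256 0.4127 0.0885] rot [180.   -0.   14.9] w 0.0176 j [ 28.  42.  67.  -0.  71. 103.] need tool mm [-0.5  0.6 20.3]
origin 164 266 scale 5
n 984 21 lid fit [0.5254 0.4145] midrange [0.5071 0.4152 0.0654] ext [0.0538 0.0904 0.0062]
n 213 crucible fit [0.5252 0.4126]
n 265 crucible fit [0.5241 0.412 ]
```

View pics/a2.png

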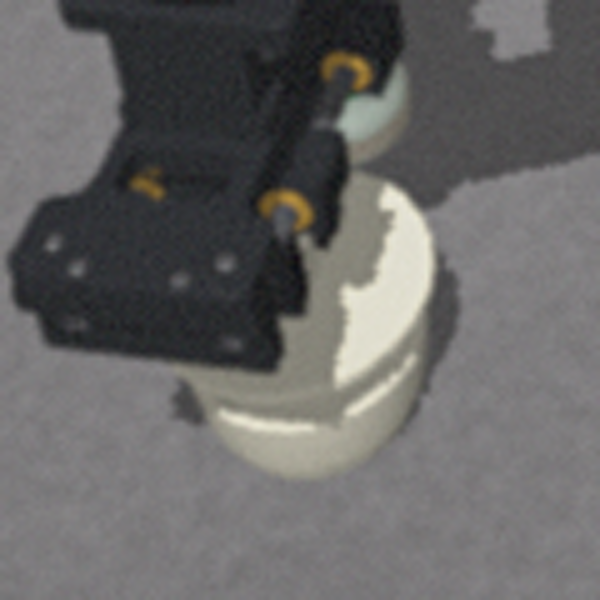

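The largest lid is centred over its crucible to about 1 mm. I'll lower it.

Request:
jog_arm:
  steps:
    - [[-0.5,0.5,8,0,0,0],[0,0,6,0,0,0],[0,0,3.5,0,0,0],[0,0,1.5,0,0,0],[0,0,0.6,0,0,0],[0,0,0.3,0,0,0],[0,0,0,0,0,0],[0,0,0,0,0,0]]

```text
time_s: 22.1
eef_pos: [0.5253, 0.4123, 0.0688]
tcp_rot: [-180.0, -0.0, 14.9]
ft_force: [0.5, -0.1, -0.4]
width: 0.0178
grip_force: 15.0
```

Request:
jog_arm:
  steps:
    - [[0,0,0.3,0,0,0],[0,0,0.3,0,0,0],[0,0,0.3,0,0,0],[0,0,0,0,0,0],[0,0,0,0,0,0]]

```text
time_s: 22.52
eef_pos: [0.5252, 0.4123, 0.0676]
tcp_rot: [-180.0, 0.0, 14.9]
ft_force: [0.6, 0.1, -1.5]
width: 0.0173
grip_force: 15.0
```

Request:
jog_arm:
  steps:
    - [[0,0,0.3,0,0,0],[0,0,0.3,0,0,0],[0,0,0.2,0,0,0],[0,0,0,0,0,0],[0,0,0,0,0,0]]

```text
time_s: 22.93
eef_pos: [0.5253, 0.4123, 0.0674]
tcp_rot: [-180.0, -0.0, 14.9]
ft_force: [-2.6, -2.1, 5.4]
width: 0.0172
grip_force: 15.0
```

Request:
jog_arm:
  steps:
    - [[0,0,0,0,0,0],[0,0,0,0,0,0],[0,0,0,0,0,0],[0,0,0,0,0,0]]
  fingers: 45

```text
time_s: 23.27
eef_pos: [0.5252, 0.4122, 0.0666]
tcp_rot: [180.0, 0.0, 14.9]
ft_force: [-0.1, -0.1, -0.3]
width: 0.0394
grip_force: 0.0
```

Request:
jog_arm:
  steps:
    - [[0,0,-5,0,0,0],[0,0,-15,0,0,0],[0,0,-30,0,0,0],[0,0,-35,0,0,0],[0,0,-35,0,0,0],[0,0,-20,0,0,0],[0,0,0,0,0,0],[0,0,0,0,0,0]]

```text
time_s: 23.93
eef_pos: [0.5253, 0.4124, 0.2078]
tcp_rot: [-180.0, -0.1, 14.9]
ft_force: [-0.3, -0.6, -0.9]
width: 0.0396
grip_force: 0.0
```

```bash
python3 - <<'E'
from h import *
crop('a3',(*O['cA'],.05));lidfit('a3',O['cA'],.045,.047)
p,_=imaging.get_image('side');cv2.imwrite('pics/fin.png',p[100:400,150:550].repeat(2,0).repeat(2,1))
E
```

```text
origin 184 286 scale 10
n 1944 36 lid fit [0.5254 0.4141] midrange [0.5247 0.4149 0.0448] ext [0.0887 0.0885 0.0067]
```

View pics/fin.png

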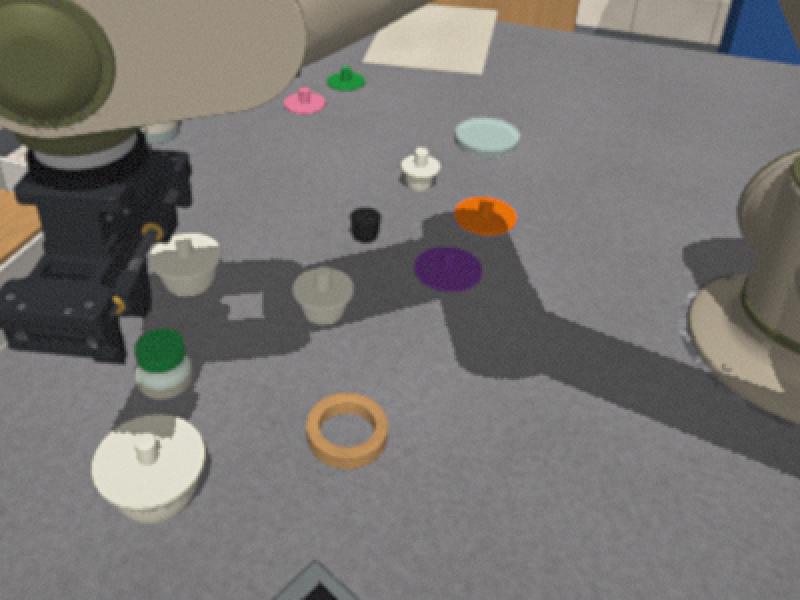

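All four crucibles are covered, with lids at crop (420,160), (323,288), (186,255) and (148,460). The Petri dish, the stopper and the coloured lids are where they were.

```bash
python3 -c "
from workcell import ctrl;print(ctrl.close_job())"
```

```text
the job is handed in; nothing more can be done
None
```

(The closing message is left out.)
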